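Clamp the orange praline mould with the ratchet wrench

ROBOT

A 6-joint arm with a two-finger parallel gripper is mounted at the origin on a cart in front of the work surface, level with it; the furniture and walls round the work are solid. World frame = base frame: x ahead of the robot, y to its left, z up, the work surface at z = 0. Lengths are in m, angles in rad, forces in N, time in s.
With the tool pointing down it reaches from about 0.35 to 0.975 m from the base axis. Payload 7.1 kg.
Tool frame: the origin (TCP) lies midway between the tips of the shut fingers; the grasp point (between the pads) lies 19 mm behind it; z points along the fingers, y is the line along which they close (so a half turn about z gives the same grasp; the last joint's range is limited). The gripper opens to 88 mm and grips with 3 to 60 N. Pads are 20 mm wide; open, the fingers measure 115 mm over their backs; the gripper's body (75 mm by 178 mm) begins 61 mm behind the grasp point.
Start: joints at [1.13, 0.423, 1.63, -0, 1.089, -0.019], TCP at [0.256, 0.57, 0.223] pointing down, gripper open.
Joint ranges: [-3, 3], [-0.9, 2.11], [0.09, 2.58], [-1.31, 4.45], [0.11, 2.69], [-2.54, 2.54]. Speed limits (rad/s): [2.39, 2.39, 3.01, 3.14, 3.14, 3.14].

INTERFACE

Orientations are given as a rotation vector (axis times angle).
In Python, from plant import * gives the robot as it stands.
- The arm moves only by the shell command python3 -m crank 'ROWS' [OPENING] [FORCE]. ROWS is JSON, a list of rows, each a list of 6 numbers: the shift along the tool's x, y, z in mm, then the turn, a rotation vector about the tool's x, y, z in degrees. In form: [[dx, dy, dz, wx, wy, wz], ...]. A call has 1 to 20 rows; each row is the pose to reach, as a shift and turn from the pose commanded when the call began, along the tool's axes at that moment; what a row does not reach only later rows make up. A row lasts 1/8 s, in which the tool goes at most 62.5 mm and 10.7 degrees, less where a joint would pass 70% of its speed; a pose out of reach is approached as far as the arm can. A call with a gripper value outside its range is refused whole. OPENING is the gripper's target within -1 to 1 (shut at 1, half-way at 0, fully open at -1), set as the call begins (- or left out, the last holds). The fingers move at their own pace and stop on an object; FORCE is the grip in N (left out, the last holds). Time passes only in rows, so rows that repeat a pose let the fingers close. It gives the time, the measured TCP pose, the force, the opening and the grip force at its end, in the units of the state.
- sense(): the state, without advancing time (a new reading comes with each control period).
- camera(name): name is "scene" or "top" or "wrist"; returns the picture (420x560x3 uint8, red, green, blue); there is no depth.
- camera_info(name): a dict with "fx", "fy", "cx", "cy" (pixels), "position" and "orientation" of the camera in the world; the wrist camera has in their place "hand_eye" (4x4, takes a point from camera to tool coordinates, whose origin is the TCP and whose axes are the flange's). Camera axes: x right, y down, z forward; pixel columns grow to the right and rows downward; lengths in m; the calibration is good to about 2 mm. A picture is of the moment at which its call begins: read the wrist's pose just before it. camera_info takes no time and is no camera call.
- close_job(): hands the job in; it is judged then, once.
Trained networks look in the newest picture that a camera, given by its name, has taken for a name from the list of things; names that differ only in an ending like _2 or _b are one class to them, and where a whole thing is asked for, a point or a joint stands for the part that bears it (a point fixed in the world has none). Each returns a list of dicts, best first, with "confidence" (0 to 1); they miss things now and then, are a little off and sometimes report something else, mostly with a low value. They report only what shows in the picture. A call takes as long as a camera call.
- regions_of(camera, query): "pixels" (420x560 bool, what is visible of it) and "bbox" ([centre column, centre row, width, height] in pixels, round what is visible of it).
The state is a dict: "time_s": time; "qpos": joint angles; "qvel": joint speeds; "tau": joint torques, N m; "tcp_pos": TCP position; "tool_rot": TCP orientation; "force": force on the tool from outside, world axes, zero at the start; "moment": the same for the moment, N m; "width": finger opening in m; "finger_force": force on a finger pad.
Only numpy, scipy, OpenCV 4.12 (cv2) and the standard library are available. Lean on these libraries where they do the work, as an engineer would, in place of code of your own. Each camera call takes 0.05 s, during which the arm holds its last target. There are 200 camera calls.

TASK

Two mould presses stand on the counter. Clamp the orange mould: take the orange grip of the ratchet wrench on its press and swing it back and forth, clockwise seen from above to tighten and freely back again, until the pressing plate has come down onto the grey foam pad on the mould; then let go. Leave the blue press as it is.

Things in the scene. Friction and masses are not known exactly. Their poses are not given: they have to be found in the camera images.
- orange_axis (a point): point on the vertical turning axis of the orange-mould press, 118 mm above the counter, level with the handle; fixed to the press. x points from the press's front to its back (the front faces the robot within 30 degrees), y to its left, z up. The press: steel base 110 x 130 mm, orange mould block, grey foam pad, bright pressing plate between two columns; spindle top at most 164 mm above the counter
- orange_grip (a point): centre of the orange round grip (20 mm diameter, 80 mm long, level) of that press's ratchet wrench, 120 mm from the turning axis, 118 mm above the counter; x points along the handle to the axis, z up. It sticks out over the press's front with air below and beside it; pinch across its 20 mm from above. It swings level about the axis and is captive there
- orange_wrench (a joint): swing of that wrench (rad): 0 = straight ahead of the press (along -x of orange_axis), growing clockwise seen from above (grip to the robot's left); stop pins at -0.7 and 0.7. Clockwise it turns the toothed wheel, after up to 0.35 rad of idle play; back it slips freely. Turning takes 2 to 3 N at the grip. Two or more clockwise strokes are needed. It stays where it is left
- orange_plate (a joint): how far the orange press's pressing plate has come down (m): at 0 it hangs 12 mm above the grey foam pad, at 0.012 it touches it; starts between 0 and 0.0021. Clockwise turning brings it down 5.2 mm per radian, and it stays where it is. The foam is soft and lets it go on to a firm stop at 0.017
- blue_grip (a point): the same point on the wrench of the second press, alike in all but colour: blue grip and blue mould. To be left alone

How it is judged:
By the outcome, as a careful person would: the job done as asked, in the order asked, and still so for the second after the job is handed in, with the robot touching nothing.
It also fails if it takes over 48 s, if anything falls off the work surface, if the arm or the gripper's body presses on something with over 40 N, if the wrist force passes 120 N, or if a joint passes its speed limit or range.

## Working session

There is one attempt and no reset: what is moved stays moved. The work goes in short steps, Python scripts to look and compute and a shell command to move; the robot and the scene stay as the last step left them, time stands still between calls to the robot, and variables do not carry over. Pictures are saved under pics/ and viewed, at most 10 in all, crops included, and the job is handed in when it is done.

```bash
mkdir -p pics; ls
cat > h.py <<'E'
from plant import *
import numpy as np, cv2
from scipy.spatial.transform import Rotation as R
def ray(cam,u,v):
    i=camera_info(cam); d=np.array([(u-i['cx'])/i['fx'],(v-i['cy'])/i['fy'],1.])
    if cam=='wrist':
        s=sense(); T=np.array(i['hand_eye']); Rt=R.from_rotvec(s['tool_rot']).as_matrix()
        return np.array(s['tcp_pos'])+Rt@T[:3,3], Rt@T[:3,:3]@d
    o=np.array(i['orientation']); Rm=o if o.shape==(3,3) else (R.from_rotvec(o).as_matrix() if o.size==3 else R.from_quat(o).as_matrix())
    return np.array(i['position']),Rm@d
def atz(cam,u,v,z):
    p,d=ray(cam,u,v); return p+d*(z-p[2])/d[2]
E
python3 - <<'E'
from h import *
s=sense(); print({k:s[k] for k in('time_s','tcp_pos','tool_rot','width','force')})
for c in('top','scene'):
    im=camera(c); cv2.imwrite(f'pics/{c}0.png',im[:,:,::-1]); i=camera_info(c); print(c,i['position'],i['orientation'])
    for q in('orange_grip','blue_grip','orange_plate'):
        for r in regions_of(c,q)[:2]:
            m=r['pixels']; v,u=np.nonzero(m); cu,cv=u.mean(),v.mean()
            w=np.linalg.svd(np.c_[u-cu,v-cv],full_matrices=False)[2][0]
            print(c,q,r['confidence'],r['bbox'],atz(c,cu,cv,.118),atz(c,cu+w[0]*20,cv+w[1]*20,.118))
E
```

```text
pics
{'time_s': 0.0, 'tcp_pos': array([0.25560155, 0.56973207, 0.22189979]), 'tool_rot': array([-6.57563576e-01, -3.07162065e+00,  2.37020765e-03]), 'width': 0.08750703227985644, 'force': array([ 0.25549351,  0.13165228, -0.63779903])}
top [0.33197197 0.07736494 1.1605188 ] [-2.16488463  2.05303064 -0.21472141]
top orange_grip 0.71 [183.6, 196.2, 29.5, 82.4] [0.5580387 0.2647817 0.118    ] [0.51503247 0.25313421 0.118     ]
top blue_grip 0.85 [355.6, 219.7, 31.4, 76.7] [ 0.52819433 -0.10409114  0.118     ] [ 0.48530169 -0.09509504  0.118     ]
top orange_plate 0.62 [181.6, 175.9, 52.7, 35.5] [0.59214763 0.27984991 0.118     ] [0.57811179 0.23765347 0.118     ]
scene [-0.22342568 -0.56174001  0.90156802] [-2.05645782  0.93942656 -0.47621471]
scene orange_grip 0.86 [233.4, 193.2, 36.7, 38.3] [0.54258994 0.25643068 0.118     ] [0.47043221 0.23938718 0.118     ]
scene orange_plate 0.58 [248.7, 185.3, 43.6, 43.4] [0.57211422 0.22386576 0.118     ] [0.52412989 0.1488954  0.118     ]
```

View pics/top0.png

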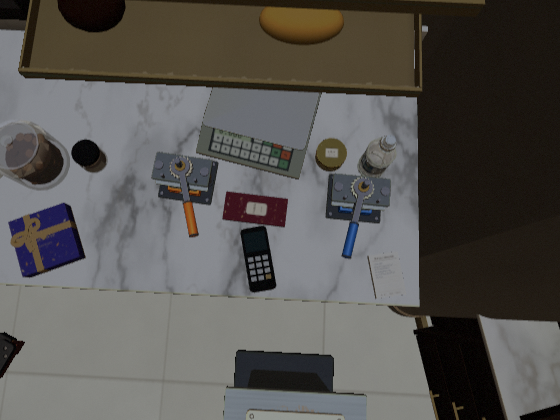

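View pics/scene0.png

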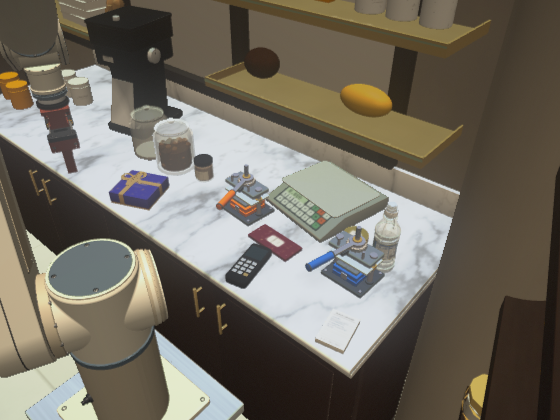

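The top view shows the orange grip at about (187–195, 203–235) with the nut near (181, 167). The blue press is well to the right. The wrench sits right of straight ahead, so a clockwise pull (to the left) has room.

Run:
```python
from h import *
im=cv2.imread('pics/top0.png'); hsv=cv2.cvtColor(im,cv2.COLOR_BGR2HSV)
m=((hsv[...,0]<18)&(hsv[...,1]>170)&(hsv[...,2]>90)).astype(np.uint8); m[:199]=0;m[245:]=0;m[:,:178]=0;m[:,205:]=0
v,u=np.nonzero(m); c=np.array([u.mean(),v.mean()]); w=np.linalg.svd(np.c_[u,v]-c,full_matrices=False)[2][0]
t=(np.c_[u,v]-c)@w; print(c,w,t.min(),t.max(),len(u))
rect=cv2.minAreaRect(np.c_[u,v].astype(np.int32));print(rect)
mid=c+w*(t.max()+t.min())/2
g=atz('top',*mid,.122); e=atz('top',*(mid+w*16),.122)
d=(e-g)[:2]; d/=np.linalg.norm(d)
if d[0]<0:d=-d
ax=g[:2]+.12*d
print('grip',g,'dir',d,np.degrees(np.arctan2(d[1],d[0])),'axis',ax)
print('spindle@.16',atz('top',179.5,160,.164),atz('top',181,167,.13))
# base front edge & bridge edges
for a,b,z in(((160,197),(214,203),.01),((155,152),(217,160),.1)):
    A=atz('top',*a,z);B=atz('top',*b,z);q=A-B;print('left dir',np.degrees(np.arctan2(q[1],q[0]))-90,A,B)
i=cv2.resize(im[130:250,130:250],(600,600),interpolation=cv2.INTER_CUBIC);cv2.imwrite('pics/c1.png',i)
s=sense();print(R.from_rotvec(s['tool_rot']).as_matrix())
```

```text
[189.76862745 217.20392157] [0.18089603 0.98350223] -15.273028375389206 16.56083488590681 255
((189.94203186035156, 217.82058715820312), (31.809057235717773, 8.466822624206543), 79.2156982421875)
grip [0.50955444 0.25121517 0.122     ] dir [0.96557294 0.26013245] 15.077921182754569 axis [0.6254232  0.28243106]
spindle@.16 [0.62510355 0.27670689 0.164     ] [0.61943119 0.27881785 0.13      ]
left dir -3.421631424785147 [0.57560711 0.34602922 0.01      ] [0.56779098 0.21530237 0.01      ]
left dir -4.5875661723433865 [0.65975052 0.34647316 0.1       ] [0.64841394 0.20518909 0.1       ]
[[-9.12344319e-01  4.09423788e-01 -7.46182861e-05]
 [ 4.09423794e-01  9.12344297e-01 -1.98898697e-04]
 [-1.33562899e-05 -2.12014598e-04 -9.99999977e-01]]
```

View pics/c1.png

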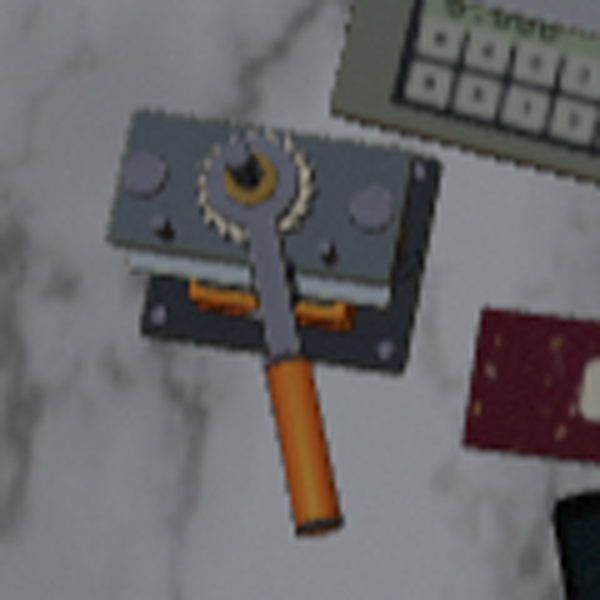

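Crop: the hub is at about (180, 166) in full-image pixels and the grip runs down-right from it. The press yaw is about −4° and the wrench about −0.3 rad. I'm moving above the grip with the fingers aligned.

```bash
python3 -m crank '[[-60,-31,0,0,0,-8],[-120,-62,0,0,0,-16],[-180,-93,0,0,0,-24],[-240,-124,10,0,0,-32],[-300,-155,20,0,0,-38],[-362,-187,40,0,0,-38.5],[-362,-187,40,0,0,-38.5],[-362,-187,40,0,0,-38.5],[-362,-187,40,0,0,-38.5]]' -1
python3 - <<'E'
from h import *
s=sense(); print(s['time_s'],s['tcp_pos'],R.from_rotvec(s['tool_rot']).as_matrix()[:,0],s['qpos'])
im=camera('wrist')[:,:,::-1]; cv2.imwrite('pics/w1.png',im)
for z in (.118,):
  for r in regions_of('wrist','orange_grip')[:2]:
    v,u=np.nonzero(r['pixels']); c=np.array([u.mean(),v.mean()]); w=np.linalg.svd(np.c_[u,v]-c,full_matrices=False)[2][0]
    t=(np.c_[u,v]-c)@w
    print(r['confidence'],r['bbox'],[atz('wrist',*(c+w*k),.122) for k in(t.min(),0,t.max())])
E
```

```text
time_s: 1.52
tcp_pos: [0.5093, 0.2518, 0.1828]
tool_rot: [0.391, -3.117, -0.0]
force: [-0.4, 0.2, 0.4]
width: 0.088
finger_force: 0.0
1.525 [0.50930805 0.25179044 0.18280378] [-9.68962853e-01 -2.47206354e-01  8.64703601e-05] [ 4.38030904e-01  3.90521043e-01  1.78843796e+00  3.61735015e-04
  9.62665157e-01 -1.38276815e+00]
0.97 [278.9, 278.1, 49.5, 205.1] [array([0.46959887, 0.24020355, 0.122     ]), array([0.53291886, 0.25774933, 0.122     ]), array([0.64358273, 0.28841396, 0.122     ])]
```

View pics/w1.png

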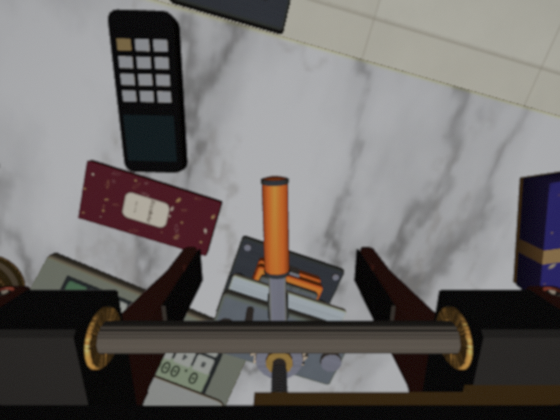

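The wrist view shows the grip centred between the fingers at (275, 178)–(277, 273). I'm descending and pinching.

```bash
python3 -m crank '[[0,0,40,0,0,0],[0,0,84,0,0,0],[0,0,84,0,0,0],[0,0,84,0,0,0]]' -1
python3 -m crank '[[0,0,0,0,0,0],[0,0,0,0,0,0],[0,0,0,0,0,0],[0,0,0,0,0,0],[0,0,0,0,0,0],[0,0,0,0,0,0]]' 1 25
python3 -c "
import numpy as np
for a in range(4,81,4): r=np.radians(a); print(a,round(119*(np.cos(r)-1),1),round(119*np.sin(r),1),end='; ')"
```

```text
time_s: 2.12
tcp_pos: [0.51, 0.2524, 0.1]
tool_rot: [-0.394, 3.115, 0.001]
force: [0.4, 0.1, 0.4]
width: 0.0879
finger_force: 0.0
time_s: 2.88
tcp_pos: [0.5095, 0.2514, 0.0986]
tool_rot: [0.392, -3.117, 0.0]
force: [-0.2, 0.1, 1.1]
width: 0.0312
finger_force: 0.0
4 -0.3 8.3; 8 -1.2 16.6; 12 -2.6 24.7; 16 -4.6 32.8; 20 -7.2 40.7; 24 -10.3 48.4; 28 -13.9 55.9; 32 -18.1 63.1; 36 -22.7 69.9; 40 -27.8 76.5; 44 -33.4 82.7; 48 -39.4 88.4; 52 -45.7 93.8; 56 -52.5 98.7; 60 -59.5 103.1; 64 -66.8 107.0; 68 -74.4 110.3; 72 -82.2 113.2; 76 -90.2 115.5; 80 -98.3 117.2;
```

```bash
python3 -m crank '[[0,0,0,0,0,0],[0,0,0,0,0,0],[0,0,0,0,0,0]]' 1 25
python3 -m crank '[[-0.3,8.3,0,0,0,4],[-1.2,16.6,0,0,0,8],[-2.6,24.7,0,0,0,12]]'
```

```text
time_s: 3.25
tcp_pos: [0.5094, 0.2512, 0.0986]
tool_rot: [0.392, -3.117, 0.0]
force: [-0.6, -1.5, -0.3]
width: 0.0197
finger_force: 25.0
time_s: 3.62
tcp_pos: [0.5056, 0.276, 0.0986]
tool_rot: [0.061, -3.14, 0.001]
force: [0.4, -1.2, 0.2]
width: 0.0196
finger_force: 25.0
```

```bash
python3 -m crank '[[-0.3,8.3,0,0,0,4],[-1.2,16.6,0,0,0,8],[-2.6,24.7,0,0,0,12]]'
python3 -m crank '[[-1.2,16.6,0,0,0,8],[-4.6,32.8,0,0,0,16],[-7.2,40.7,0,0,0,20],[-10.3,48.4,0,0,0,24],[-10.3,48.4,0,0,0,24]]'
```

```text
time_s: 4.0
tcp_pos: [0.5069, 0.3008, 0.0986]
tool_rot: [-0.268, -3.129, 0.001]
force: [-1.8, -1.0, 0.9]
width: 0.0191
finger_force: 25.0
time_s: 4.62
tcp_pos: [0.5249, 0.3476, 0.0986]
tool_rot: [-0.909, -3.005, 0.0]
force: [-4.9, 2.3, 2.7]
width: 0.0191
finger_force: 25.0
```

```bash
python3 -m crank '[[-0.3,8.3,0,0,0,4],[-0.5,12.4,0,0,0,6]]'; python3 -m crank '[[-0.1,4,0,0,0,2]]';python3 -m crank '[[-0.1,3,0,0,0,1.5]]'
```

```text
time_s: 4.88
tcp_pos: [0.5321, 0.3574, 0.0986]
tool_rot: [-1.066, -2.953, 0.001]
force: [-4.9, 1.7, 2.2]
width: 0.0192
finger_force: 25.0
time_s: 5.0
tcp_pos: [0.5346, 0.3604, 0.0986]
tool_rot: [-1.117, -2.934, 0.0]
force: [-5.9, 3.7, 1.0]
width: 0.0191
finger_force: 25.0
time_s: 5.12
tcp_pos: [0.5367, 0.3627, 0.0986]
tool_rot: [-1.155, -2.919, 0.0]
force: [-5.0, 3.9, 1.8]
width: 0.0198
finger_force: 25.0
```

```bash
python3 -m crank '[[-1.2,-16.6,0,0,0,-8],[-4.6,-32.8,0,0,0,-16],[-10.3,-48.4,0,0,0,-24],[-18.1,-63.1,0,0,0,-32],[-27.8,-76.5,0,0,0,-40],[-39.4,-88.4,0,0,0,-48],[-52.5,-98.7,0,0,0,-56],[-66.8,-107,0,0,0,-64],[-74.4,-110.3,0,0,0,-68],[-82.2,-113.2,0,0,0,-72],[-82.2,-113.2,0,0,0,-72]]'; python3 -m crank '[[-0.2,-6,0,0,0,-3],[-0.2,-6,0,0,0,-3]]'
python3 - <<'E'
from h import *
im=camera('scene')[:,:,::-1]; cv2.imwrite('pics/s2.png',cv2.resize(im[150:250,200:310],(770,700),interpolation=cv2.INTER_CUBIC)[:600])
E
```

```text
time_s: 6.5
tcp_pos: [0.5209, 0.2231, 0.0987]
tool_rot: [-0.781, 3.042, 0.0]
force: [2.2, 2.3, -2.8]
width: 0.0195
finger_force: 25.0
time_s: 6.75
tcp_pos: [0.5238, 0.2183, 0.0986]
tool_rot: [-0.859, 3.021, 0.0]
force: [2.6, 1.3, -5.1]
width: 0.0191
finger_force: 25.0
```

View pics/s2.png

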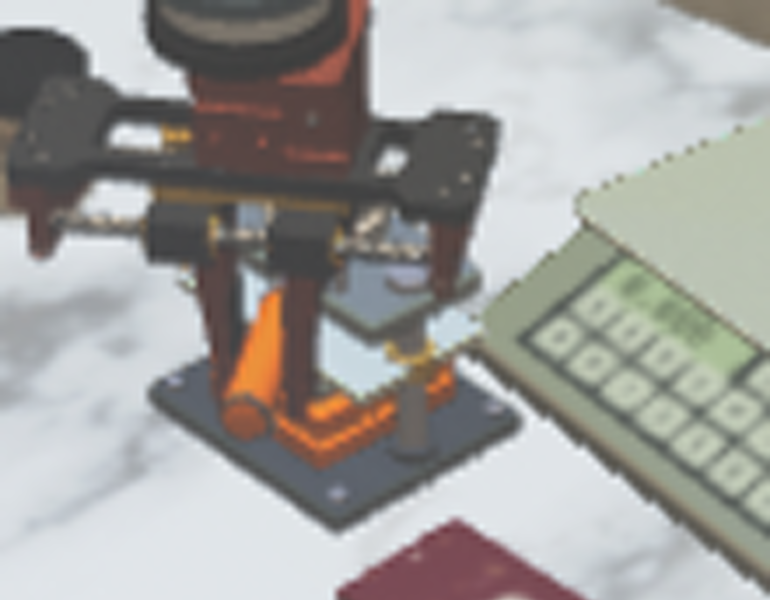

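The plate is lit and visible, still above the mould. The grip is held. Second clockwise stroke.

```bash
python3 -m crank '[[-0.3,8.3,0,0,0,4],[-1.2,16.6,0,0,0,8]]'; python3 -m crank '[[-0.3,8.3,0,0,0,4],[-1.2,16.6,0,0,0,8]]';python3 -m crank '[[-0.3,8.3,0,0,0,4],[-1.2,16.6,0,0,0,8]]'; python3 -m crank '[[-1.2,16.6,0,0,0,8],[-4.6,32.8,0,0,0,16],[-10.3,48.4,0,0,0,24],[-18.1,63.1,0,0,0,32],[-27.8,76.5,0,0,0,40],[-39.4,88.4,0,0,0,48],[-42.5,91.1,0,0,0,50],[-42.5,91.1,0,0,0,50]]'
python3 - <<'E'
from h import *
im=camera('scene')[:,:,::-1]; cv2.imwrite('pics/s3full.png',im);cv2.imwrite('pics/s3.png',cv2.resize(im[165:235,210:290],(800,600)[:2] and (680,595),interpolation=cv2.INTER_CUBIC))
E
```

```text
time_s: 7.05
tcp_pos: [0.5158, 0.2333, 0.0986]
tool_rot: [-0.643, 3.074, 0.0]
force: [3.2, 0.8, -5.4]
width: 0.0194
finger_force: 25.0
time_s: 7.3
tcp_pos: [0.5101, 0.2488, 0.0986]
tool_rot: [-0.427, 3.112, -0.001]
force: [3.6, -0.8, -5.0]
width: 0.0194
finger_force: 25.0
time_s: 7.55
tcp_pos: [0.5066, 0.2649, 0.0986]
tool_rot: [-0.209, 3.134, -0.001]
force: [3.6, -1.8, -3.6]
width: 0.0195
finger_force: 25.0
time_s: 8.55
tcp_pos: [0.5353, 0.3612, 0.0986]
tool_rot: [-1.127, -2.931, 0.001]
force: [-4.9, 3.3, 1.1]
width: 0.0195
finger_force: 25.0
```

View pics/s3.png

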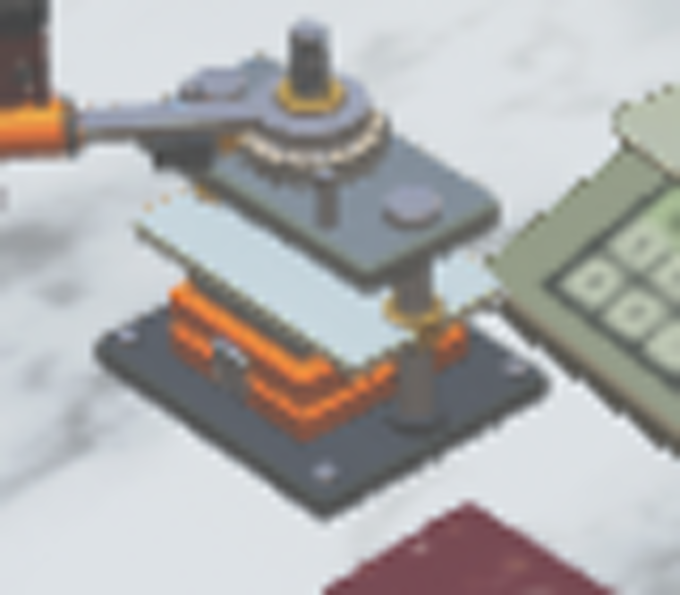

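The plate is near the pad: the pressing plate spans crop (140, 230)–(350, 365), with the dark foam strip just under it. I'm swinging back and making a third stroke in small steps, watching the tangential force.

```bash
cat > t.py <<'E'
from h import *
s=sense(); M=R.from_rotvec(s['tool_rot']).as_matrix(); f=np.array(s['force'])
print('yaw %.1f tang %.2f rad %.2f Mz %.3f'%(np.degrees(np.arctan2(-M[1,0],-M[0,0])),f@M[:,1],f@M[:,0],s['moment'][2]))
E
python3 -m crank '[[-1.2,-16.6,0,0,0,-8],[-4.6,-32.8,0,0,0,-16],[-10.3,-48.4,0,0,0,-24],[-18.1,-63.1,0,0,0,-32],[-27.8,-76.5,0,0,0,-40],[-39.4,-88.4,0,0,0,-48],[-52.5,-98.7,0,0,0,-56],[-59.5,-103.1,0,0,0,-60],[-59.5,-103.1,0,0,0,-60]]'; python3 t.py
for i in 1 2 3 4 5 6 7; do python3 -m crank '[[-0.1,4.2,0,0,0,2],[-0.3,8.3,0,0,0,4]]' >/dev/null; python3 t.py; done
```

```text
time_s: 9.72
tcp_pos: [0.5117, 0.2437, 0.0987]
tool_rot: [-0.486, 3.102, -0.0]
force: [3.3, 0.6, -5.1]
width: 0.0195
finger_force: 25.0
yaw 17.8 tang -0.40 rad -3.30 Mz 0.111
yaw 13.7 tang -2.45 rad -2.46 Mz 0.118
yaw 9.7 tang -0.43 rad -3.55 Mz 0.130
yaw 5.7 tang -0.70 rad -3.88 Mz 0.091
yaw 1.8 tang -0.26 rad -3.32 Mz 0.088
yaw -2.2 tang -0.93 rad -2.61 Mz 0.111
yaw -6.2 tang -1.54 rad -1.81 Mz 0.181
yaw -10.2 tang -1.53 rad -0.60 Mz 0.129
```

```bash
for i in 1 2 3 4 5 6 7; do python3 -m crank '[[-0.1,4.2,0,0,0,2],[-0.3,8.3,0,0,0,4]]' >/dev/null; python3 t.py; done
python3 - <<'E'
from h import *
im=camera('scene')[:,:,::-1]; cv2.imwrite('pics/s4full.png',im)
a=cv2.imread('pics/s3full.png')
f=lambda x:cv2.resize(x[180:225,218:272],(540,450),interpolation=cv2.INTER_CUBIC)[:,:400]
cv2.imwrite('pics/s4.png',np.hstack([f(a),f(im)]))
i=camera_info('scene');p,d=ray('scene',250,205);t=np.linalg.norm(np.array([.6,.25,.06])-p)
print('px per 1mm vertical',i['fy']*.001/t*np.cos(np.arcsin(-d[2]/np.linalg.norm(d))))
g=lambda x:cv2.cvtColor(x[185:215,218:260],cv2.COLOR_BGR2GRAY).astype(np.float32)
o=cv2.imread('pics/scene0.png')
h=lambda x:((x[...,0]>190)&(x[...,0].astype(int)-x[...,2]>12))
for n,x in(('0',o),('3',a),('4',im)):
    for u in(232,236,240,244,248): print(n,u,x[192:216,u].astype(int).sum(1)//3)
E
```

```text
yaw -14.2 tang -0.66 rad -0.55 Mz 0.171
yaw -18.2 tang -0.90 rad -0.15 Mz 0.178
yaw -22.2 tang 0.55 rad 0.67 Mz 0.233
yaw -26.2 tang -0.39 rad 1.31 Mz 0.226
yaw -30.2 tang -0.20 rad 1.34 Mz 0.218
yaw -34.2 tang 0.27 rad 1.61 Mz 0.263
yaw -38.3 tang -7.42 rad 4.55 Mz 0.303
px per 1mm vertical 0.2711210575503785
0 232 [142 137 132 119 102  94 101 128 140 113  94 101 123 119  95  94  91  97
  97  98  97  91  83 132]
0 236 [158 184 204 159 120 131 134 127  97 110 143 138 115 136 118  93  94  94
  96  96  97  97  98  95]
0 240 [156 207 207 208 209 203 127 116 132 131 115  92 117 142 134  96  91 105
 132  97  90  90  96  97]
0 244 [ 93 109 172 208 208 208 209 209 187 113 124 132 129 103  97 127 141 124
  92  94 112 126  91  90]
0 248 [134 134 105  95 132 202 207 207 208 209 202 156 111  99 126 142 130  93
  90 100 137 102  95  94]
3 232 [211 210 206 166 119 104 117 130 142 114  95 102 124 120  96  95  92  98
  99 100  98  92  83 134]
3 236 [209 209 210 210 210 202 137 113  96 111 144 139 117 138 120  94  94  96
  98  97  98  99  99  97]
3 240 [205 209 209 210 209 210 211 211 199 118 106  92 118 144 136  97  93 107
 134  99  92  91  97  99]
3 244 [ 94 110 175 209 208 210 210 211 211 212 207 167 118  95  98 130 143 126
  95  96 113 129  93  92]
3 248 [136 137 106  96 134 204 210 209 211 210 211 212 211 200 138 125 132  95
  92 102 139 103  95  97]
4 232 [210 210 210 210 193 117 123 129 141 114  95 102 124 121  95  95  92  98
  98 100  97  91  84 135]
4 236 [209 209 209 209 209 210 205 162 115 113 143 139 116 138 120  93  95  95
  97  97  98  98  99  97]
4 240 [204 208 208 208 210 210 209 210 212 207 131 105 119 144 136  96  93 106
 134 100  92  92  97  98]
4 244 [ 94 110 172 203 210 209 209 210 211 211 212 211 196 113 105 130 143 126
  93  95 114 129  93  91]
4 248 [136 136 107  96 133 202 209 209 209 210 210 210 211 211 206 165 115  91
  92 102 139 103  96  97]
```

View pics/s4.png

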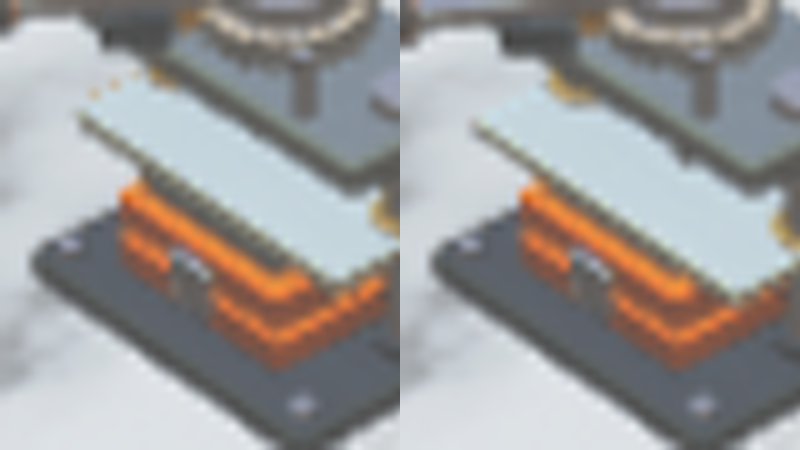

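```bash
python3 t.py
python3 - <<'E'
from h import *
i=camera_info('scene'); Rm=R.from_rotvec(i['orientation']).as_matrix()
def proj(P): q=Rm.T@(np.array(P)-i['position']); return np.array([i['fx']*q[0]/q[2]+i['cx'],i['fy']*q[1]/q[2]+i['cy']])
P=np.array([.57,.27,.075]); E=np.array([0.565,.21,.075])
s=(proj(P-[0,0,.01])-proj(P))/10
w=proj(E)-proj(P); sl=26/30. # edge slope from pics
print('px/mm',s,'plate pt',proj(P))
I={n:cv2.cvtColor(cv2.imread(f'pics/{f}.png'),cv2.COLOR_BGR2GRAY).astype(float) for n,f in(('0','scene0'),('3','s3full'),('4','s4full'))}
for n in I:
    o=[]
    for u in range(239,250):
        c=I[n][185:215,u]; k=np.nonzero(c>190)[0]; 
        k=k[k>6].max(); a,b=c[k],c[k+1:k+4]; lo=110
        o.append(185+k+.5+sum(np.clip((b-lo)/(205-lo),0,1)[:2]))
    print(n,np.round(o,1),np.mean(o))
E
```

```text
yaw -38.3 tang -6.44 rad 3.61 Mz 0.315
px/mm [0.01497929 0.27624509] plate pt [236.74860986 198.73179643]
0 [197.2 197.8 198.7 199.1 199.8 200.7 201.1 201.8 202.7 203.1 203.8] 200.52296650717702
3 [199.9 200.6 201.2 201.9 202.6 203.3 203.9 204.6 205.3 206.  206.6] 203.26555023923444
4 [201.2 201.8 202.6 203.2 203.8 204.6 205.2 206.  206.8 207.2 207.8] 204.54593301435406
```

By the images the plate has moved down about 15 mm, against 12 mm to touch, and the force has just risen. It is on the foam, so I'm letting go and retreating upward.

```bash
python3 -m crank '[[0,0,0,0,0,0],[0,0,0,0,0,0],[0,0,0,0,0,0],[0,0,0,0,0,0],[0,0,0,0,0,0]]' 0
python3 -m crank '[[0,0,-15,0,0,0],[0,0,-40,0,0,0],[0,0,-80,0,0,0],[0,0,-120,0,0,0],[0,0,-120,0,0,0],[0,0,-120,0,0,0],[0,0,-120,0,0,0]]'
python3 - <<'E'
from h import *
im=camera('scene')[:,:,::-1]; cv2.imwrite('pics/s5.png',cv2.resize(im[150:300,190:390],(800,600),interpolation=cv2.INTER_CUBIC))
c=cv2.cvtColor(im,cv2.COLOR_BGR2GRAY); print(c[195:212,240],c[195:212,244])
E
```

```text
time_s: 13.9
tcp_pos: [0.5314, 0.3546, 0.0988]
tool_rot: [1.027, 2.968, 0.001]
force: [0.1, -0.0, -0.5]
width: 0.0439
finger_force: 0.0
time_s: 14.78
tcp_pos: [0.5304, 0.3539, 0.2175]
tool_rot: [-1.027, -2.968, 0.003]
force: [-0.3, -0.6, -0.2]
width: 0.0439
finger_force: 0.0
[208 209 210 210 210 212 208 134 108 128 158 144 100  96 111 143 102] [203 209 208 208 209 210 210 211 211 199 115 107 140 156 134  96  98]
```

View pics/s5.png

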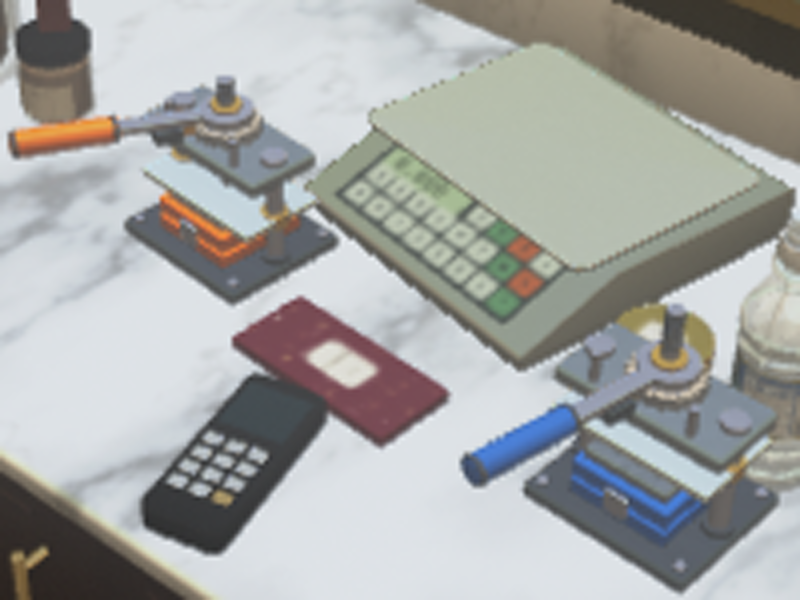

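The released orange press is at crop (230, 190), with its plate down on the mould and its spindle far lower than the blue press's. Nothing else has moved.

```bash
python3 -c "
from plant import *
print(close_job())"
```

```text
the job is handed in; nothing more can be done
None
```

The orange press is clamped: by the camera images its plate came down about 15 mm (12 mm needed to touch the foam). I let go of the wrench, left the blue press alone and handed the job in at about 15 s.

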